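# Pack the pantry door's spare brass fittings into their glass-topped case

### The arm

A 6-joint arm with a two-finger parallel gripper is mounted at the origin on the work surface. World frame = base frame: x ahead of the robot, y to its left, z up, the work surface at z = 0. Lengths are in m, angles in degrees, forces in N, time in s.
With the tool pointing down it reaches from about 0.4 to 0.825 m from the base axis. Payload 7 kg.
Tool frame: the origin (TCP) lies between the finger pads; the fingertips stand 25 mm ahead of it and the grasp point (between the pads) lies 6 mm ahead of it; z points along the fingers, y is the line along which they close (so a half turn about z gives the same grasp; the last joint's range is limited). The gripper opens to 88 mm and grips with 3 to 60 N. Pads are 19 mm wide; open, the fingers measure 130 mm over their backs; the gripper's body (78 mm by 193 mm) begins 47 mm behind the grasp point.
Start: joints at [81.308, 20.546, 0.682, 0, -70.136, -16.507], TCP at [0.287, 0.611, 0.252] pointing down, gripper open.
Joint ranges: [-176.03, 176.03], [-82.01, 121.73], [-58.28, 71.71], [-173.87, 95.51], [-174.79, -0.11], [-173.66, 173.66]. Speed limits (degrees/s): [136.94, 136.94, 172.46, 180, 180, 180].

### API

Orientations are given as [roll, pitch, yaw] about the fixed x, y, z axes, in that order (R = Rz(yaw) Ry(pitch) Rx(roll)).
In Python, from plant import status, optics, job gives the robot as it stands. The module is installed in compiled form; this text tells all that it offers.
- The arm moves only by the tool jog_arm, called after "Emit:" by a JSON object that holds its "api" and its "payload". Schema: {"type":"object","properties":{"steps":{"type":"string"},"only":{"type":"string"},"quiet":{"type":"boolean"},"lines":{"type":"string"}},"required":["steps"],"additionalProperties":false}. steps is a string of 1 to 8 rows, parted by semicolons, with the numbers parted by spaces; each row has 5 numbers: dx, dy, dz in a scale on which 1.0 is 0.8 m, then a turn about the tool's z in shares of 180 degrees (1.0 is 180 degrees), then the finger opening in m; each row is the pose to reach, as a shift and turn from the pose commanded when the call began, along the tool's axes at that moment; what a row does not reach only later rows make up. A row lasts 1/8 s, in which the tool goes at most 0.0625 m and 10.7 degrees, less where a joint would pass 70% of its speed; a pose out of reach is approached as far as the arm can. The fingers move at their own pace and stop on an object; the grip force is fixed at half the most. Time passes only in rows, so rows that do not move let the fingers close. The tool returns the time, the measured TCP pose, the force, the opening and the grip force at its end. only (a regular expression) keeps the lines of the reply that match it, lines (a string "A,B") keeps lines A to B, and quiet returns only ok. A shift or turn number past 1, either way, is cut back to 1. Input that does not fit is refused with a message, and nothing moves.
- status.get_obs(): the state, without advancing time (a new reading comes with each control period).
- optics.snapshot(name): name is "side" or "top" or "wrist"; returns a dict with "frame" (420x560x3 uint8, red, green, blue), "z_map" (420x560 float32, m along the optical axis (not along the pixel's ray), 0 where there is no reading), "fovy" (degrees; the focal length in pixels is half the picture's height over the tangent of half this angle, whatever the lens; pixels are square), "cx", "cy" (the principal point, pixels), "R" (3x3) and "t" (3): a world point X has camera coordinates R X + t; the wrist camera has in their place "T_tool_cam" (4x4, takes a point from camera to tool coordinates, whose origin is the TCP and whose axes are the flange's). Camera axes: x right, y down, z forward; pixel columns grow to the right and rows downward; lengths in m; the calibration is good to about 2 mm. A picture is of the moment at which its call begins: read the wrist's pose just before it.
- job.close_job(): hands the job in; it is judged then, once.
The state is a dict: "clock": time; "joint_pos": joint angles; "qvel": joint speeds; "tau": joint torques, N m; "tool_pos": TCP position; "orientation": TCP orientation; "force": force on the tool from outside, world axes, zero at the start; "moment": the same for the moment, N m; "opening": finger opening in m; "gripper_force": force on a finger pad.
Only numpy, scipy, OpenCV 4.12 (cv2) and the standard library are available. Lean on these libraries where they do the work, as an engineer would, in place of code of your own. Each camera call takes 0.05 s, during which the arm holds its last target. There are 200 camera calls.

### The job

Turn the brass swing tab on the wooden case fully clear of the glass, lift the pane out by its pull and lay it gently, without dropping it, centred on the cork mat with its length along the mat's. Then pack the three brass fittings into the case, each centred on the felt pad of its own shape: the door knob upright on the round pad, the bolt along the narrow strip, the folded hinge lying flat along the broad rectangle. Leave the little spice jar standing where it is, and let go of everything.

Things in the scene. Friction and masses are not known exactly. Their poses are not given: they have to be found in the camera images.
- tab_grip (a point): mid of the upright fin (16 mm along, 8 thick, 18 tall) on the brass swing tab, a bar 12 mm wide. x: along the tab, away from its vertical pivot, 30 mm off on the case's +y end wall; z up. Starts over the pane, within 0.3 rad of the pane's -y; turns either way (light friction, stays put), stops at 1.6 rad from the pane's -y; clear of the pane at a quarter turn. Bar ends 8 mm past this point
- pane: glass pane, wooden edge, 118 (x) x 280 (y) x 5 mm, 0.35 kg, in the top of a fixed dark wooden case (144 x 318 mm, rim 54 mm high, free inside 124 x 266 mm) with 3 mm play, 48 mm above the worktop. Origin: centre of its underside. Wooden pull on its middle: 12 mm thick (x), 60 long (y), top 31 mm above the origin. The swing tab, 2 mm above it, holds its +y end
- mat: cork mat, fixed, 310 (x) x 150 (y) x 4 mm, the place for the pane, on one or the other side of the case. Origin: centre of its underside; x along its length
- knob: brass door knob upright on its round foot (44 mm across), neck 20 mm, ball 34 mm across from 19 to 31 mm up, 36 mm high, 0.14 kg. Origin: centre of its underside. Knob, bolt, hinge and spice jar stand on a fixed wooden board 270 x 200 x 12 mm (top 12 mm above the worktop), beside the case on the side away from the mat, about 100 x 140 mm apart
- bolt: brass slide bolt lying on the board: a round bar 12 mm thick and 90 mm long (x) with two square blocks 18 mm wide and 16 mm high, 34 mm either side of the middle; the bar's axis is 8 mm up, 0.12 kg. Origin: centre of its underside
- hinge: brass butt hinge folded shut, lying flat: 70 mm long (x), 44 mm wide (y), plate 10 mm thick, with a round barrel 12 mm thick along its +y edge, 0.14 kg. Origin: centre of its underside
- pad_round: round dark felt pad, 64 mm across, 3 mm thick, fixed on the case's floor under the pane: place of the knob. Origin: centre of its underside, 6 mm above the worktop. The three pads lie in a row along the case, 85 mm apart, in any order, their x across the case
- pad_strip: narrow dark felt pad 110 (x) x 34 (y) x 3 mm, fixed on the case's floor: place of the bolt, lying along x. Origin: centre of its underside
- pad_plate: broad rectangular dark felt pad 84 (x) x 60 (y) x 3 mm, fixed on the case's floor: place of the hinge, its length along x. Origin: centre of its underside
- spice_jar: small glass spice jar with a wooden cap, 42 mm across, 58 mm high, standing on the board among the fittings; not to be disturbed. Origin: centre of its underside

How it is judged (in metres and radians):
On the way, in this order (a step that is already met when the one before it is completed fails the run):
1. the swing tab is turned clear of the pane (y of tab_grip in the frame of pane above 0.15 m), for 0.2 s.
2. the pane lies flat on the mat, released (horizontal distance between pane and mat below 0.015 m and z of pane in the frame of mat between 0.001 and 0.007 m and angle between the y axis of pane and the x axis of mat, either way round below 0.2 rad and angle between pane's own z axis and vertical below 0.06 rad and linear speed of pane below 0.02 m/s and contact force between the fingers and pane below 0.05 N), for 0.2 s.
At the end, for the whole second after the job is handed in: Pane flat on the mat, centred within 15 mm, lengths within 0.2 rad. Knob upright on the round pad, bolt on the strip, hinge flat on the broad pad, each within 12 mm of centre, bolt and hinge within 0.25 rad. All at rest and released; spice jar within 25 mm of its start (all of step 2 and horizontal distance between knob and pad_round below 0.012 m and z of knob in the frame of pad_round between 0.001 and 0.006 m and angle between each of knob, hinge's own z axis and vertical below 0.1 rad and horizontal distance between bolt and pad_strip below 0.012 m and z of bolt in the frame of pad_strip between 0.001 and 0.006 m and angle between the x axis of bolt and the x axis of pad_strip, either way round below 0.25 rad and horizontal distance between hinge and pad_plate below 0.012 m and z of hinge in the frame of pad_plate between 0.001 and 0.006 m and angle between the x axis of hinge and the x axis of pad_plate, either way round below 0.25 rad and linear speed of each of knob, bolt, hinge below 0.02 m/s and distance of spice_jar from where it was at the start of the episode below 0.025 m); the robot touches nothing.
It fails at once if the spice jar is tipped over or pushed more than 25 mm (angle between spice_jar's own z axis and vertical above 0.5 rad or distance of spice_jar from where it was at the start of the episode above 0.025 m).
It fails at once if the glass pane is dropped (falling free at over 0.6 m/s) (contact force between the fingers and pane below 0.05 N and linear speed of pane above 0.6 m/s).
It also fails if it takes over 144 s, if anything falls off the work surface, if the arm or the gripper's body presses on something with over 40 N, if the wrist force passes 120 N, or if a joint passes its speed limit or range.

## Working session

There is one attempt and no reset: what is moved stays moved. The work goes in short steps, Python scripts to look and compute and a tool call to move; the robot and the scene stay as the last step left them, time stands still between calls to the robot, and variables do not carry over. Pictures are saved under pics/ and viewed, at most 16 in all, crops included, and the job is handed in when it is done.

```bash
mkdir -p pics
```

Create h.py:
```python
import numpy as np, cv2
from plant import status, optics
from scipy.spatial.transform import Rotation as Ro
def snap(n):
    o=status.get_obs(); s=optics.snapshot(n)
    H,W=s['z_map'].shape; f=H/2/np.tan(np.radians(s['fovy']/2))
    v,u=np.mgrid[:H,:W]; z=s['z_map']
    P=np.stack([(u-s['cx'])/f*z,(v-s['cy'])/f*z,z],-1)
    if n=='wrist':
        T=np.array(s['T_tool_cam']); Rt=Ro.from_euler('xyz',o['orientation'],degrees=True).as_matrix()
        P=(P@T[:3,:3].T+T[:3,3])@Rt.T+np.array(o['tool_pos'])
    else: P=(P-np.array(s['t']))@np.array(s['R'])
    P[z==0]=np.nan
    return s['frame'],P
def save(n,fr): cv2.imwrite('pics/'+n+'.png',cv2.cvtColor(fr,cv2.COLOR_RGB2BGR))
```

Run:
```python
from h import *
print(status.get_obs())
for n in('top','side'):
    f,P=snap(n); save(n+'0',f); np.savez(n+'0',f=f,P=P)
```

```text
{'clock': 0.0, 'joint_pos': array([ 8.13084637e+01,  2.05907612e+01,  6.35330528e-01, -2.08210568e-02,
       -7.01371693e+01, -1.65078886e+01]), 'qvel': array([ 0.08346897,  0.08506543,  0.04396622, -0.04111091,  0.01436277,
        0.01392365]), 'tau': array([ 1.22465586e-03, -5.82714951e+01,  2.93045801e+01,  6.99667364e+00,
        6.97305237e-03, -1.60160885e-04]), 'tool_pos': array([0.28721124, 0.61035479, 0.25063989]), 'orientation': array([ 1.79905655e+02, -7.54812935e-03, -2.52065089e+01]), 'force': array([-1.00518735,  1.36517667, -0.34089846]), 'moment': array([-0.04014169, -0.03091906, -0.01941179]), 'gripper_force': 0.0, 'opening': 0.08761093200229575}
```

View pics/top0.png

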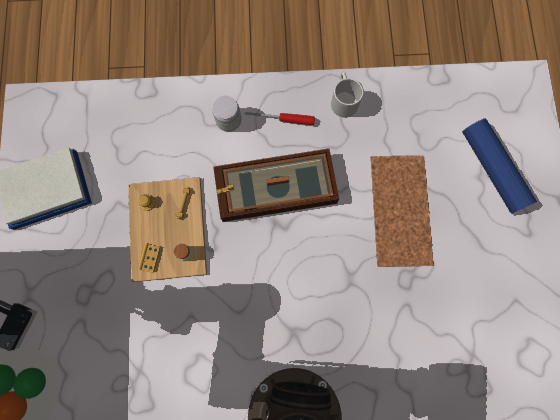

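View pics/side0.png

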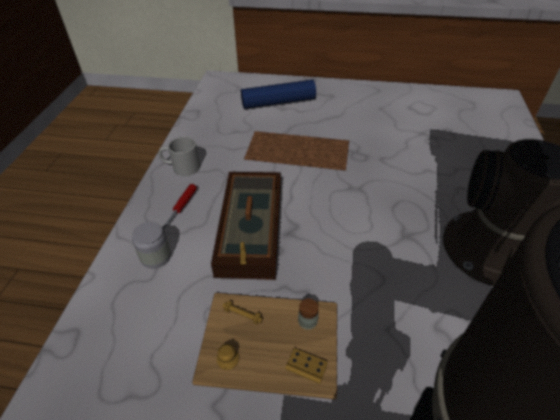

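The top view shows the board with its fittings at left: knob (147,202), bolt (184,203), hinge (150,257) and jar (181,251). The case is in the middle with the tab at (225,189) and the pull at (278,180). The mat is at right (402,211).

Run:
```python
from h import *
d=np.load('top0.npz');P=d['P'];f=d['f']
for n,u,v in [('knob',147,202),('bolt',184,203),('hinge',150,257),('jar',181,251),('tab',225,189),('pull',278,180),('mat',402,211),('mat_tl',373,158),('mat_tr',424,157),('mat_br',431,264),('mat_bl',379,265),('c_tl',217,168),('c_tr',329,153),('c_br',336,200),('c_bl',222,217),('b_tl',131,187),('b_tr',201,181),('b_br',205,272),('b_bl',133,278)]:
    print(n,np.round(P[v,u],3))
# rim of case
m=(abs(P[...,2]-.054)<.005)&(P[...,1]>-.1)&(P[...,1]<.35)&(P[...,0]>.4)
m=cv2.morphologyEx(m.astype(np.uint8),cv2.MORPH_OPEN,np.ones((1,1)))
p=P[m>0]; print(len(p),cv2.minAreaRect(p[:,:2].astype(np.float32)*1000))
hsv=cv2.cvtColor(f,cv2.COLOR_RGB2HSV)
m=(P[...,2]<.02)&(P[...,1]<-.1)&(P[...,1]>-.6)&(hsv[...,1]>90)&(hsv[...,0]<20)&(P[...,0]>.3)&(P[...,0]<.9)
p=P[m];print(len(p),cv2.minAreaRect(p[:,:2].astype(np.float32)*1000),p.mean(0))
```

```text
knob [0.559 0.363 0.047]
bolt [0.556 0.269 0.025]
hinge [0.415 0.362 0.018]
jar [0.42  0.268 0.071]
tab [0.582 0.154 0.058]
pull [0.593 0.012 0.081]
mat [ 0.51  -0.323  0.005]
mat_tl [ 0.668 -0.259 -0.001]
mat_tr [ 0.664 -0.404 -0.003]
mat_br [ 0.363 -0.386  0.004]
mat_bl [ 0.367 -0.248  0.002]
c_tl [0.642 0.174 0.054]
c_tr [ 0.673 -0.13   0.046]
c_br [ 0.541 -0.14   0.043]
c_bl [0.507 0.164 0.054]
b_tl [0.611 0.418 0.013]
b_tr [0.622 0.226 0.002]
b_br [0.369 0.217 0.011]
b_bl [0.362 0.408 0.011]
4795 ((580.4203491210938, 59.01251220703125), (327.93682861328125, 429.0810241699219), 78.24937438964844)
6006 ((518.4054565429688, -248.43685913085938), (296.3899230957031, 310.3935546875), 88.44161987304688) [ 0.51162938 -0.31986545  0.00380227]
```

Add to h.py:
```python
def rel(x,y,z,yaw=None):
    o=status.get_obs(); R=Ro.from_euler('xyz',o['orientation'],degrees=True).as_matrix()
    d=R.T@(np.array([x,y,z])-o['tool_pos']); cy=o['orientation'][2]
    t=0 if yaw is None else -((yaw-cy+90)%180-90)
    print('rel',np.round(d,4),'turn',round(t,1),'dist',round(float(np.linalg.norm(d)),3),'clock',round(float(o['clock']),2))
```

Run:
```python
from h import *
rel(.5,.3,.36,3)
o=optics.snapshot('wrist');print(np.round(o['T_tool_cam'],3),o['fovy'])
```

```text
rel [ 0.3247  0.1904 -0.109 ] turn -28.2 dist 0.392 clock 0.1
[[-0.001 -0.969 -0.247  0.066]
 [ 1.    -0.001  0.    -0.001]
 [-0.001 -0.247  0.969 -0.133]
 [ 0.     0.     0.     1.   ]] 70.64706453958
```

The manual's scale: shifts go in shares of 0.8 m and turns go in shares of 180 degrees. Converting my numbers, 0.325 m is 0.4063, 0.25 m is 0.3125, -28.2 degrees is -0.1567.

Emit:
{"api": "jog_arm", "payload": {"steps": "0.0625 0.0375 -0.025 -0.0278 0.088;0.125 0.075 -0.0375 -0.0556 0.088;0.1875 0.1125 -0.05 -0.1 0.088;0.25 0.15 -0.05 -0.1389 0.088;0.3125 0.1875 -0.05 -0.1567 0.088;0.375 0.225 -0.05 -0.1567 0.088;0.4063 0.2375 -0.05 -0.1567 0.088;0.4063 0.2375 -0.05 -0.1567 0.088"}}

```text
clock: 1.15
tool_pos: [0.5014, 0.2988, 0.2913]
orientation: [180.0, 0.0, 2.8]
force: [-0.2, 0.1, 0.1]
opening: 0.0874
gripper_force: 0.0
```

Run:
```python
from h import *
f,P=snap('wrist'); save('w1',f); np.savez('w1',f=f,P=P); rel(.58,.08,.29,6)
```

```text
rel [0.068  0.2234 0.0013] turn -3.1 dist 0.233 clock 1.2
```

View pics/w1.png

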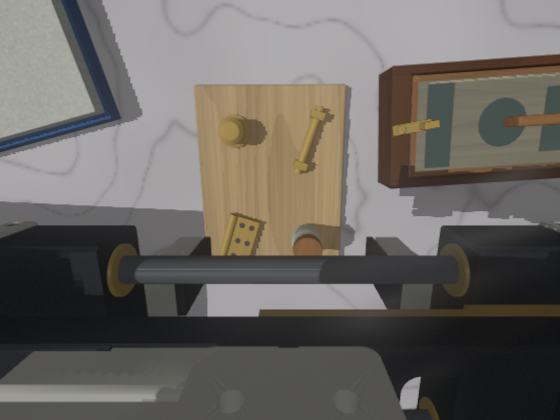

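Wrist view: knob (232,131), bolt from (319,113) to (301,166), hinge (240,238) partly hidden, jar (306,240). In the case: strip pad (438,125), round pad (502,122), tab (415,128).

Run:
```python
from h import *
d=np.load('w1.npz');P=d['P'];f=d['f']
def seg(a,b,c,e,zl,zh):
    Q=P[b:e,a:c].reshape(-1,3); Q=Q[(Q[:,2]>zl)&(Q[:,2]<zh)]; return Q
k=seg(205,95,270,160,.034,.06); print('knob',len(k),k.mean(0),np.percentile(k,[2,98],0))
b=seg(275,95,345,185,.0175,.035); r=cv2.minAreaRect((b[:,:2]*1000).astype(np.float32)); 
c=b.mean(0);u,s,v=np.linalg.svd(b[:,:2]-c[:2]);print('bolt',len(b),c,r,v[0],np.degrees(np.arctan2(v[0,1],v[0,0])))
h=seg(200,205,270,256,.0165,.035); print('hinge',len(h),h.mean(0),cv2.minAreaRect((h[:,:2]*1000).astype(np.float32)))
w=seg(210,95,340,225,-.01,.016);print('board z',np.median(w[:,2]))
```

```text
knob 609 [0.56792701 0.37261706 0.04581021] [[0.55272905 0.35782177 0.03748934]
 [0.58262405 0.38850678 0.04894284]]
bolt 711 [0.56175758 0.27448193 0.02530762] ((560.5040893554688, 274.5166015625), (18.027759552001953, 89.75923156738281), 74.31526184082031) [-0.96282529  0.2701249 ] 164.32830047523748
hinge 1204 [0.42258156 0.36541134 0.02203547] ((418.8798828125, 365.6566467285156), (43.795745849609375, 64.61087036132812), 75.3377914428711)
board z 0.011794635527370756
```

Emit:
{"api": "jog_arm", "payload": {"steps": "0.025 0.075 0 -0.0167 0.088;0.05 0.15 0 -0.0167 0.088;0.075 0.225 0 -0.0167 0.088;0.0875 0.2813 0 -0.0167 0.088;0.0875 0.2813 0 -0.0167 0.088;0.0875 0.2813 0 -0.0167 0.088"}}

```text
clock: 1.95
tool_pos: [0.5821, 0.0802, 0.2914]
orientation: [-180.0, 0.0, 6.0]
force: [0.6, 0.2, 0.1]
opening: 0.0874
gripper_force: 0.0
```

Run:
```python
from h import *
f,P=snap('wrist'); save('w2',f); np.savez('w2',f=f,P=P)
```

```text
(no output)
```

View pics/w2.png

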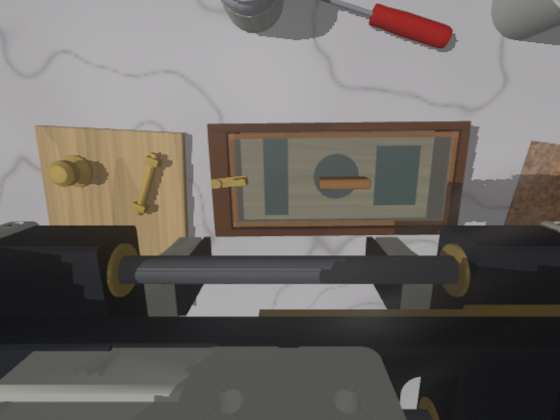

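The whole case is visible: tab from (213,184) to (247,182), pull (345,183), strip pad (276,177), round pad (336,177), plate pad (397,176).

Run:
```python
from h import *
d=np.load('w2.npz');P=d['P'];f=d['f']
def px(a,b,c,e,zl,zh):
    Q=P[b:e,a:c].reshape(-1,3); return Q[(Q[:,2]>zl)&(Q[:,2]<zh)]
def rect(Q): return cv2.minAreaRect((Q[:,:2]*1000).astype(np.float32))
q=px(195,110,485,245,.048,.09); print('case',len(q),rect(q),np.median(q[:,2]))
# long outer edges fit via percentile in case frame later
q=px(205,172,252,193,.062,.09); print('fin',len(q),rect(q),q.mean(0))
q=px(205,172,252,193,.0570,.062); print('bar',len(q),rect(q),q.mean(0))
q=px(305,170,380,195,.07,.1); print('pull',len(q),rect(q),q.mean(0),np.percentile(q[:,2],95))
hsv=cv2.cvtColor(f,cv2.COLOR_RGB2HSV)
m=np.zeros(f.shape[:2],bool);m[172:193,205:252]=1;m&=(hsv[...,0]>18)&(hsv[...,1]>130)&(hsv[...,2]>100)
v,u=np.nonzero(m);print(len(u),u.min(),u.max(),rect(P[m]),P[m].mean(0))
cv2.imwrite('pics/w2c.png',cv2.resize(cv2.cvtColor(f[160:205,200:260],cv2.COLOR_RGB2BGR),None,fx=10,fy=10,interpolation=cv2.INTER_NEAREST))
```

```text
case 27558 ((596.3897705078125, 20.0655517578125), (144.38392639160156, 319.03936767578125), 6.559647083282471) 0.05310826883316665
fin 131 ((583.1192016601562, 152.58792114257812), (9.070504188537598, 41.89784622192383), 12.647512435913086) [0.5863509  0.14247731 0.07336047]
bar 223 ((582.9946899414062, 154.5209197998047), (12.035490989685059, 45.77154541015625), 13.258098602294922) [0.58260741 0.15991173 0.0591854 ]
pull 549 ((598.2257690429688, 15.242271423339844), (11.717653274536133, 59.16188430786133), 6.3666486740112305) [0.59867074 0.01536257 0.07815949] 0.07988217512087889Traceback (most recent call last):
  File "<stdin>", line 13, in <module>
    return umr_minimum(a, axis, None, out, keepdims, initial, where)
ValueError: zero-size array to reduction operation minimum which has no identity
```

Run:
```python
from h import *
rel(.5864,.1399,.16,-76.7+360)
print(status.get_obs()['joint_pos'])
```

```text
rel [ 0.0107 -0.0584  0.1315] turn 82.8 dist 0.144 clock 2.0
[ 2.69329463e+01  1.10223457e+01 -7.17353270e+00 -1.40969608e-02
 -7.18098657e+01  6.91352355e+01]
```

In the tool's units: 0.131 m is 0.1638, 0.13 m is 0.1625, 82.8 degrees is 0.46.

Emit:
{"api": "jog_arm", "payload": {"steps": "0.0125 -0.0625 0.0375 0.0594 0.04;0.0138 -0.0725 0.075 0.1167 0.04;0.0138 -0.0725 0.1125 0.1778 0.04;0.0138 -0.0725 0.125 0.2333 0.04;0.0138 -0.0725 0.1375 0.2944 0.04;0.0138 -0.0725 0.15 0.35 0.04;0.0138 -0.0725 0.1625 0.4111 0.04;0.0138 -0.0725 0.1638 0.46 0.04"}}

```text
clock: 3.0
tool_pos: [0.5862, 0.1399, 0.1597]
orientation: [179.9, -0.0, -77.0]
force: [0.0, 0.1, 0.6]
opening: 0.0399
gripper_force: 0.0
```

Emit:
{"api": "jog_arm", "payload": {"steps": "0 0 0 0 0.04;0 0 0 0 0.04"}}

```text
clock: 3.25
tool_pos: [0.587, 0.1393, 0.1608]
orientation: [-180.0, 0.0, -76.5]
force: [-0.8, 0.0, 0.3]
opening: 0.04
gripper_force: 0.0
```

Run:
```python
from h import *
rel(.5864,.1399,.088,-76.7)
f,P=snap('wrist'); save('w3',f)
```

```text
rel [-0.0007  0.0005  0.0728] turn 0.2 dist 0.073 clock 3.25
```

View pics/w3.png

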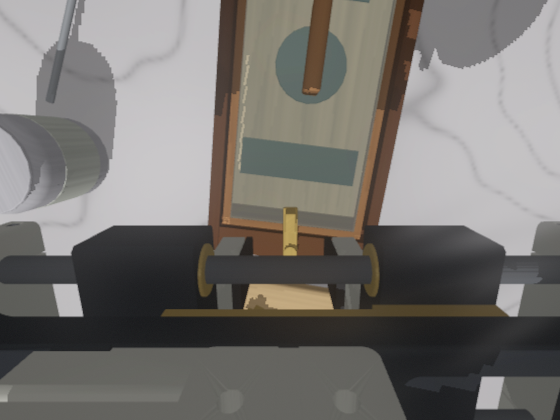

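The tab's fin (290,215) sits between the fingers (230 and 350), so I'll descend and grip it.

In the tool's units: 0.072 m is 0.09, 0.05 m is 0.0625.

Emit:
{"api": "jog_arm", "payload": {"steps": "0 0 0.0625 0 0.03;0 0 0.09 0 0.03;0 0 0.09 0 0.0;0 0 0.09 0 0.0;0 0 0.09 0 0.0;0 0 0.09 0 0.0"}}

```text
clock: 4.05
tool_pos: [0.5868, 0.1382, 0.0898]
orientation: [-180.0, 0.0, -76.8]
force: [-4.6, -0.4, 5.7]
opening: 0.0076
gripper_force: 30.0
```

Run:
```python
from h import *
o=status.get_obs();R=Ro.from_euler('xyz',o['orientation'],degrees=True).as_matrix()
p=np.array([.5796,.1691]);t=o['tool_pos'][:2];print(t,np.linalg.norm(t-p))
a0=np.arctan2(*(t-p)[::-1]);r=np.linalg.norm(t-p)
for a in range(0,95,10):
    q=p+r*np.array([np.cos(a0+np.radians(a)),np.sin(a0+np.radians(a))])
    print(a,np.round(R.T@np.r_[q-t,0],4))
```

```text
[0.58683205 0.13819778] 0.031737194027659496
0 [0. 0. 0.]
10 [-0.0005 -0.0055  0.    ]
20 [-0.0019 -0.0109  0.    ]
30 [-0.0042 -0.0159  0.    ]
40 [-0.0074 -0.0204  0.    ]
50 [-0.0113 -0.0243  0.    ]
60 [-0.0158 -0.0275  0.    ]
70 [-0.0209 -0.0298  0.    ]
80 [-0.0262 -0.0313  0.    ]
90 [-0.0317 -0.0318  0.    ]
```

In the tool's units: -0.0313 m is -0.0391, -0.001 m is -0.0013, -80 degrees is -0.4444.

Emit:
{"api": "jog_arm", "payload": {"steps": "-0.0006 -0.0069 -0.0013 -0.0556 0;-0.0024 -0.0136 -0.0013 -0.1111 0;-0.0053 -0.0199 -0.0013 -0.1667 0;-0.0093 -0.0255 -0.0013 -0.2222 0;-0.0141 -0.0304 -0.0013 -0.2778 0;-0.0198 -0.0344 -0.0013 -0.3333 0;-0.0261 -0.0373 -0.0013 -0.3889 0;-0.0328 -0.0391 -0.0013 -0.4444 0"}}

```text
clock: 5.05
tool_pos: [0.6104, 0.1709, 0.0899]
orientation: [-180.0, 0.1, 3.5]
force: [-5.8, 1.8, 2.4]
opening: 0.0076
gripper_force: 30.0
```

Emit:
{"api": "jog_arm", "payload": {"steps": "-0.0019 -0.0069 0 -0.0222 0;-0.0025 -0.0088 0 -0.0333 0;-0.0025 -0.0088 0 -0.0333 0;-0.0025 -0.0088 0 -0.0333 0"}}

```text
clock: 5.55
tool_pos: [0.6097, 0.1741, 0.0901]
orientation: [179.8, 0.1, 9.2]
force: [5.9, -15.7, -1.7]
opening: 0.0075
gripper_force: 30.0
```

In the tool's units: -0.15 m is -0.1875, -0.12 m is -0.15.

Emit:
{"api": "jog_arm", "payload": {"steps": "0 0 0 0 0.03;0 0 0 0 0.03;0 0 -0.075 0 0.04;0 0.075 -0.15 0 0.06;0 0.125 -0.1875 0 0.06;0 0.15 -0.1875 0 0.06;0 0.15 -0.1875 0 0.06;0 0.15 -0.1875 0 0.06"}}

```text
clock: 6.55
tool_pos: [0.6283, 0.0599, 0.2396]
orientation: [-180.0, -0.0, 9.2]
force: [0.1, 1.1, 0.1]
opening: 0.0599
gripper_force: 0.0
```

```bash
python3 - <<'E'
from h import *
f,P=snap('wrist'); save('w4',f); np.savez('w4',f=f,P=P)
E
```

```text
(no output)
```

View pics/w4.png

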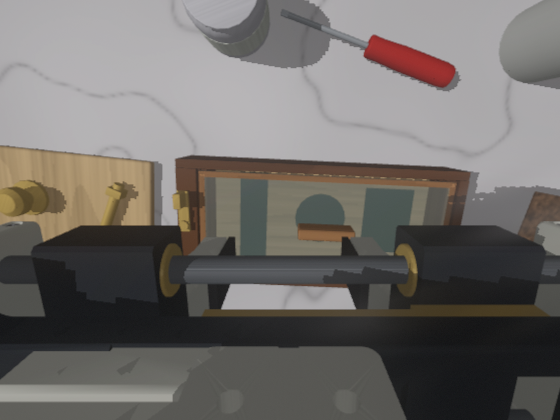

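The tab now lies across the end wall at (181,210), clear of the glass. Next I'll measure the tab and pull.

Run:
```python
from h import *
d=np.load('w4.npz');P=d['P']
def px(a,b,c,e,zl,zh):
    Q=P[b:e,a:c].reshape(-1,3); return Q[(Q[:,2]>zl)&(Q[:,2]<zh)]
def rect(Q): return cv2.minAreaRect((Q[:,:2]*1000).astype(np.float32))
q=px(165,180,200,232,.057,.09);print('tab',len(q),rect(q))
q=px(285,215,365,242,.074,.09);print('pull',len(q),rect(q))
rel(.598,.0155,.17,6.5+90); rel(.598,.0155,.17,6.5-90)
print(status.get_obs()['joint_pos'])
```

```text
tab 518 ((595.0255737304688, 171.11407470703125), (45.06675720214844, 12.321429252624512), 7.194297790527344)
pull 595 ((598.2276000976562, 14.714067459106445), (12.83556842803955, 59.14688491821289), 6.37855863571167)
rel [-0.037   0.0392  0.0693] turn -87.3 dist 0.088 clock 6.6
rel [-0.037   0.0392  0.0693] turn -87.3 dist 0.088 clock 6.6
[ 2.31518310e+01  1.69089915e+01 -6.20566556e+00 -1.90463264e-02
 -6.68950067e+01  7.60944925e+01]
```

In the tool's units: 0.069 m is 0.0863, 0.02 m is 0.025, 10.7 degrees is 0.0594.

Emit:
{"api": "jog_arm", "payload": {"steps": "-0.0463 0.0488 0 0.0594 0.04;-0.0463 0.0488 0.0125 0.1167 0.04;-0.0463 0.0488 0.025 0.1778 0.04;-0.0463 0.0488 0.0375 0.2333 0.04;-0.0463 0.0488 0.05 0.2944 0.04;-0.0463 0.0488 0.075 0.35 0.04;-0.0463 0.0488 0.0863 0.4111 0.04;-0.0463 0.0488 0.0863 0.4667 0.04"}}

```text
clock: 7.6
tool_pos: [0.5974, 0.016, 0.1689]
orientation: [179.8, 0.0, -75.1]
force: [-0.1, 0.0, 0.1]
opening: 0.0401
gripper_force: 0.0
```

Emit:
{"api": "jog_arm", "payload": {"steps": "0 0 0 0.0483 0.04;0 0 0 0.0483 0.04;0 0 0 0.0483 0.04"}}

```text
clock: 7.98
tool_pos: [0.5981, 0.0155, 0.1703]
orientation: [180.0, -0.0, -83.3]
force: [0.0, 0.2, 0.7]
opening: 0.04
gripper_force: 0.0
```

Run:
```python
from h import *
rel(.598,.015,.083,-83.5)
f,P=snap('wrist');np.savez('w5',f=f,P=P)
Q=P.reshape(-1,3);Q=Q[(Q[:,2]>.074)&(Q[:,2]<.083)&(abs(Q[:,0]-.598)<.03)&(abs(Q[:,1]-.015)<.05)]
print(len(Q),cv2.minAreaRect((Q[:,:2]*1000).astype(np.float32)))
```

```text
rel [0.0005 0.0001 0.0873] turn 0.2 dist 0.087 clock 7.97
1089 ((597.0592041015625, 14.567150115966797), (11.42153263092041, 59.49300765991211), 6.605496406555176)
```

In the tool's units: 0.086 m is 0.1075, 0.05 m is 0.0625.

Emit:
{"api": "jog_arm", "payload": {"steps": "0 0 0.0625 0 0.04;0 0 0.1075 0 0.04;0 0 0.1075 0 0.0;0 0 0.1075 0 0.0;0 0 0.1075 0 0.0;0 0 0.1075 0 0.0"}}

```text
clock: 8.78
tool_pos: [0.5984, 0.015, 0.0861]
orientation: [-179.9, 0.0, -83.5]
force: [-3.9, 1.0, 7.1]
opening: 0.0116
gripper_force: 30.0
```

Emit:
{"api": "jog_arm", "payload": {"steps": "0 0 -0.0125 0 0;0 0 -0.0375 0 0;0 0 -0.075 0 0;0 0 -0.1125 0 0;0 0 -0.1375 0 0;0 0 -0.1375 0 0"}}

```text
clock: 9.52
tool_pos: [0.5989, 0.0152, 0.1966]
orientation: [-179.8, 0.0, -83.5]
force: [1.1, -0.2, -5.2]
opening: 0.0114
gripper_force: 30.0
```

Run:
```python
from h import *
f,P=snap('side');save('s5',f)
# mat from top view: corners
d=np.load('top0.npz');P=d['P'];f=d['f']
hsv=cv2.cvtColor(f,cv2.COLOR_RGB2HSV)
m=np.zeros(f.shape[:2],np.uint8);m[140:280,360:445]=1
m&=((hsv[...,1]>90)&(hsv[...,0]<20)).astype(np.uint8)
n,l,s,c=cv2.connectedComponentsWithStats(m);i=1+s[1:,4].argmax();p=P[l==i][:,:2]*1000
print(s[i],cv2.minAreaRect(p.astype(np.float32)),p.mean(0))
```

```text
[ 371  156   62  111 6000] ((516.1112060546875, -320.5574035644531), (147.18348693847656, 310.2212219238281), 87.80113983154297) [nan nan]
```

View pics/s5.png

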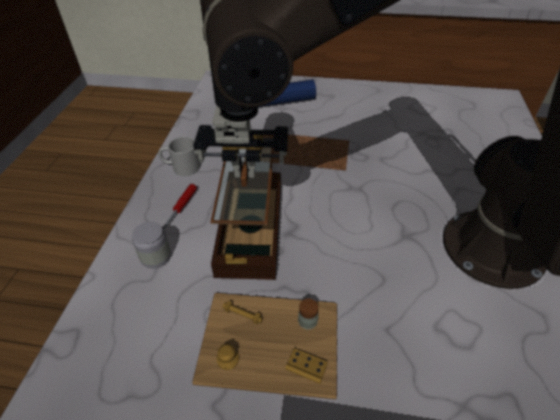

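The pane is lifted and hangs level (side view, around (245,190)). I'll check the top camera's bias against the wrist estimate of the case before placing.

Run:
```python
from h import *
from scipy.ndimage import median_filter
for n in('top0','side0'):
    d=np.load(n+'.npz');P=d['P'];f=d['f'];hsv=cv2.cvtColor(f,cv2.COLOR_RGB2HSV)
    def rect(m):
        k,l,s,c=cv2.connectedComponentsWithStats(m.astype(np.uint8));i=1+s[1:,4].argmax();p=P[l==i][:,:2];p=p[np.isfinite(p).all(1)]
        r=cv2.minAreaRect((p*1000).astype(np.float32));return np.round(np.r_[r[0],r[1],r[2]],1),np.round(np.median(P[l==i],0),4),len(p)
    x,y,z=P[...,0],P[...,1],P[...,2]
    print(n,'case',rect((z>.047)&(z<.07)&(abs(x-.6)<.12)&(abs(y-.02)<.2)))
    print('board',rect((abs(z-.012)<.006)&(abs(x-.49)<.15)&(abs(y-.32)<.13)&(hsv[...,1]>80)))
    print('mat',rect((abs(z)<.03)&(abs(x-.51)<.2)&(abs(y+.32)<.12)&(hsv[...,1]>90)&(hsv[...,0]<20)))
rel(.516,-.3205,.197,-2.4)
```

```text
top0 case (array([595.4,  19.3, 146.4, 318.5,   6.6]), array([0.5926, 0.0205, 0.0526]), 5883)
board (array([492.5, 320.7, 268.9, 200.4,   3.3]), array([0.4946, 0.3179, 0.0113]), 6036)
mat (array([ 516.2, -321.3,  150.9,  310.5,   88.1]), array([ 0.5093, -0.3209,  0.0038]), 5976)
side0 case (array([595. ,  18.9, 144.6, 323.7,   6.5]), array([0.592 , 0.0516, 0.0551]), 5375)
board (array([493.7, 323. , 267. , 200.3,   3.3]), array([0.4971, 0.3334, 0.0138]), 10397)
mat (array([ 516.5, -317.3,  147.9,  304.6,   88.2]), array([ 0.5126, -0.3121,  0.0057]), 2751)
rel [ 0.3241  0.1195 -0.0024] turn -81.1 dist 0.345 clock 9.57
```

In the tool's units: 0.315 m is 0.3938, 0.29 m is 0.3625, -77 degrees is -0.4278.

Emit:
{"api": "jog_arm", "payload": {"steps": "0.0375 0.0125 0 -0.0444 0;0.0875 0.0313 0 -0.1 0;0.1438 0.0525 0 -0.1556 0;0.2 0.0738 0 -0.2111 0;0.2563 0.095 0 -0.2667 0;0.3125 0.115 0 -0.3222 0;0.3625 0.1338 0 -0.3778 0;0.3938 0.145 0 -0.4278 0"}}

```text
clock: 10.58
tool_pos: [0.5169, -0.3127, 0.1928]
orientation: [-180.0, 0.2, -6.3]
force: [-0.5, 0.4, -3.6]
opening: 0.0118
gripper_force: 30.0
```

Emit:
{"api": "jog_arm", "payload": {"steps": "0 0 0 -0.0167 0;0 0 0 -0.0167 0"}}

```text
clock: 10.82
tool_pos: [0.5176, -0.3113, 0.1929]
orientation: [-180.0, 0.1, -3.6]
force: [1.0, -0.1, -3.5]
opening: 0.0117
gripper_force: 30.0
```

```bash
python3 -c "
from h import *
rel(.5165,-.3205,.197,-2.2);print(status.get_obs()['opening'],status.get_obs()['orientation'])"
```

```text
rel [-0.0006  0.0093 -0.0041] turn -1.4 dist 0.01 clock 10.82
0.011719493341222024 [-1.79950463e+02  1.38209380e-01 -3.58915269e+00]
```

In the tool's units: 0.145 m is 0.1813, 0.14 m is 0.175, -1.5 degrees is -0.0083.

Emit:
{"api": "jog_arm", "payload": {"steps": "0 0.0113 0.0375 -0.0083 0;0 0.0113 0.0875 -0.0083 0;0 0.0113 0.1375 -0.0083 0;0 0.0113 0.1625 -0.0083 0;0 0.0113 0.175 -0.0083 0;0 0.0113 0.1813 -0.0083 0;0 0.0113 0.1813 -0.0083 0"}}

```text
clock: 11.7
tool_pos: [0.5184, -0.3201, 0.0499]
orientation: [180.0, -0.0, -2.0]
force: [-0.4, -0.6, -3.8]
opening: 0.0116
gripper_force: 30.0
```

In the tool's units: 0.006 m is 0.0075, 0.003 m is 0.0038.

Emit:
{"api": "jog_arm", "payload": {"steps": "-0.0013 0 0.0038 0 0;-0.0013 0 0.0075 0 0;-0.0013 0 0.0075 0 0"}}

```text
clock: 12.08
tool_pos: [0.5169, -0.3201, 0.0436]
orientation: [-180.0, 0.0, -2.0]
force: [0.3, 0.5, -3.7]
opening: 0.0116
gripper_force: 30.0
```

Emit:
{"api": "jog_arm", "payload": {"steps": "0 0 0.0013 0 0;0 0 0.0025 0 0;0 0 0.0025 0 0"}}

```text
clock: 12.45
tool_pos: [0.5171, -0.3202, 0.0422]
orientation: [180.0, -0.0, -2.0]
force: [-2.0, 2.1, 4.2]
opening: 0.0117
gripper_force: 30.0
```

The pane is in contact with the mat, so I'll release it.

In the tool's units: -0.2 m is -0.25, -0.16 m is -0.2.

Emit:
{"api": "jog_arm", "payload": {"steps": "0 0 0 0 0.03;0 0 0 0 0.03;0 0 0 0 0.04;0 0 -0.0625 0 0.04;0 0 -0.1375 0 0.05;0.0625 0 -0.2 0 0.06;0.125 0 -0.25 0 0.06;0.125 0 -0.25 0 0.06"}}

```text
clock: 13.45
tool_pos: [0.6204, -0.324, 0.2445]
orientation: [179.9, -0.3, -1.9]
force: [-0.0, 0.0, -0.5]
opening: 0.0598
gripper_force: 0.0
```

```bash
python3 - <<'E'
from h import *
f,P=snap('wrist'); save('w6',f); np.savez('w6',f=f,P=P)
rel(.575,.15,.27,6.5)
E
```

```text
rel [-0.0604 -0.4719 -0.0275] turn -8.5 dist 0.477 clock 13.5
```

View pics/w6.png

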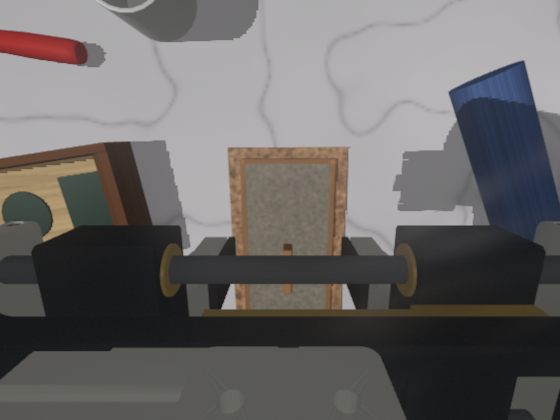

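The pane lies straight and centred on the mat, with even margins left (231–243) and right (336–347) and about 10 px at the top (150–160). Next I'll look over the case and board.

In the tool's units: -0.47 m is -0.5875, -0.42 m is -0.525, -8.5 degrees is -0.0472.

Emit:
{"api": "jog_arm", "payload": {"steps": "-0.0125 -0.075 -0.05 -0.0222 0.088;-0.025 -0.15 -0.075 -0.0444 0.088;-0.0375 -0.225 -0.075 -0.0472 0.088;-0.05 -0.3 -0.075 -0.0472 0.088;-0.0625 -0.375 -0.075 -0.0472 0.088;-0.075 -0.45 -0.075 -0.0472 0.088;-0.075 -0.525 -0.075 -0.0472 0.088;-0.075 -0.5875 -0.075 -0.0472 0.088"}}

```text
clock: 14.5
tool_pos: [0.5718, 0.1497, 0.3004]
orientation: [180.0, 0.1, 6.5]
force: [-0.0, 0.8, -0.2]
opening: 0.0875
gripper_force: 0.0
```

Emit:
{"api": "jog_arm", "payload": {"steps": "0 0 0 0 0.088;0 0 0 0 0.088"}}

```text
clock: 14.75
tool_pos: [0.5725, 0.1477, 0.3004]
orientation: [180.0, 0.1, 6.5]
force: [-0.8, 0.4, 0.2]
opening: 0.0876
gripper_force: 0.0
```

```bash
python3 - <<'E'
from h import *
f,P=snap('wrist'); save('w7',f); np.savez('w7',f=f,P=P)
E
```

```text
(no output)
```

View pics/w7.png

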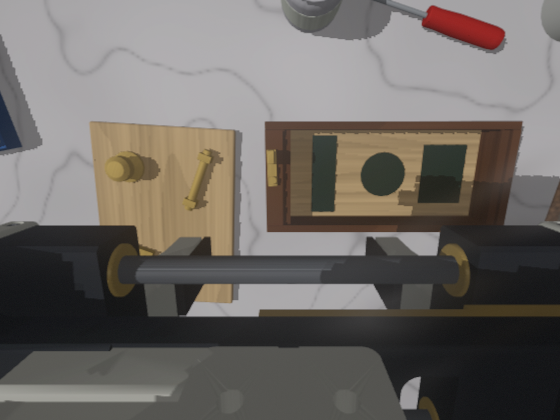

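The pads are now visible: strip (323,174), round (383,174), plate (442,174). Knob (122,167) and bolt (199,180) are still on the board.

Run:
```python
from h import *
d=np.load('w7.npz');P=d['P'];f=d['f']
g=f.max(-1).astype(int);hsv=cv2.cvtColor(f,cv2.COLOR_RGB2HSV)
def rect(Q):
    r=cv2.minAreaRect((Q[:,:2]*1000).astype(np.float32));return np.round(np.r_[r[0],r[1],r[2]],1)
for n,a,c in(('strip',305,345),('round',354,411),('plate',415,470)):
    Rr=f[128:222,a:c].astype(int);m=(Rr[...,0]<=Rr[...,2]+4)&(Rr.max(-1)<75)
    k,l,s,ce=cv2.connectedComponentsWithStats(m.astype(np.uint8));i=1+s[1:,4].argmax();Q=P[128:222,a:c][l==i];Q=Q[np.isfinite(Q).all(1)]
    print(n,len(Q),rect(Q),Q.mean(0).round(4))
def px(a,b,c,e,zl,zh):
    Q=P[b:e,a:c].reshape(-1,3); return Q[(Q[:,2]>zl)&(Q[:,2]<zh)]
Q=px(255,110,530,240,.048,.06);print('case',rect(Q))
Q=px(100,140,155,195,.034,.06);print('knobtop',rect(Q),Q.mean(0))
Q=px(100,140,155,195,.0475-.004,.06);print('knobflat',rect(Q),Q.mean(0))
Q=px(100,140,155,195,.0155,.025);print('foot',rect(Q))
Q=px(180,145,220,215,.018,.035);print('bolt',rect(Q),Q.mean(0))
```

```text
strip 1667 [587.1  99.2 106.8  31.9   6.6] [0.5889 0.0995 0.0088]
round 1286 [597.   14.9  59.8  59.9  70.6] [0.5979 0.0142 0.0089]
plate 1310 [621.4 -67.7  52.2  59.1   5.9] [ 0.6246 -0.0681  0.0089]
case [596.5  19.6 143.  319.4   6.5]
knobtop [568.  373.2  32.9  33.7   6.8] [0.56922308 0.37031682 0.04516684]
knobflat [568.2 373.2  30.2  31.4   6.5] [0.5684567  0.3719892  0.04666056]
foot [570.  368.   43.3  32.8  21.1]
bolt [560.8 274.2  18.1  89.8  74.7] [0.56216151 0.27312748 0.02521517]
```

Run:
```python
from h import *
rel(.568,.373,.12,6.5)
d=np.load('w4.npz');P=d['P'];Q=P[180:232,165:200].reshape(-1,3);print('tab z',np.nanpercentile(Q[:,2],[50,90,98]))
```

```text
rel [ 0.0211 -0.225   0.1806] turn -0.0 dist 0.289 clock 14.8
tab z [0.05391789 0.07654838 0.28879845]
```

Emit:
{"api": "jog_arm", "payload": {"steps": "0 -0.075 0.0375 0 0.07;0.0125 -0.15 0.0875 0 0.07;0.0188 -0.225 0.1375 0 0.07;0.025 -0.2813 0.1875 0 0.07;0.0263 -0.2813 0.2125 0 0.07;0.0263 -0.2813 0.225 0 0.07;0.0263 -0.2813 0.225 0 0.07"}}

```text
clock: 15.68
tool_pos: [0.569, 0.3724, 0.1212]
orientation: [179.9, 0.1, 6.4]
force: [0.3, 0.3, 0.9]
opening: 0.0702
gripper_force: 0.0
```

```bash
python3 -c "
from h import *
rel(.568,.373,.047,6.5)"
```

```text
rel [-0.0008 -0.0008  0.0742] turn -0.1 dist 0.074 clock 15.68
```

In the tool's units: 0.074 m is 0.0925, 0.04 m is 0.05.

Emit:
{"api": "jog_arm", "payload": {"steps": "-0.0013 -0.0013 0.05 0 0.07;-0.0013 -0.0013 0.0925 0 0.07;-0.0013 -0.0013 0.0925 0 0.07;-0.0013 -0.0013 0.0925 0 0.0;-0.0013 -0.0013 0.0925 0 0.0;-0.0013 -0.0013 0.0925 0 0.0;-0.0013 -0.0013 0.0925 0 0.0"}}

```text
clock: 16.55
tool_pos: [0.5678, 0.3752, 0.0483]
orientation: [-180.0, -0.0, 6.5]
force: [-0.6, -0.5, 0.8]
opening: 0.0356
gripper_force: 0.4
```

Emit:
{"api": "jog_arm", "payload": {"steps": "0 0 -0.0375 0 0;0 0 -0.1 0 0;0 0 -0.1125 0 0;0 0 -0.1125 0 0"}}

```text
clock: 17.05
tool_pos: [0.5676, 0.3752, 0.1382]
orientation: [-179.9, -0.0, 6.5]
force: [0.3, 0.1, -2.0]
opening: 0.0327
gripper_force: 30.0
```

```bash
python3 -c "
from h import *
rel(.597,.0149,.137,6.5)"
```

```text
rel [-0.0116  0.3613  0.0008] turn -0.0 dist 0.362 clock 17.05
```

In the tool's units: 0.361 m is 0.4513, 0.35 m is 0.4375.

Emit:
{"api": "jog_arm", "payload": {"steps": "-0.0025 0.075 0 0 0;-0.005 0.15 0 0 0;-0.0075 0.225 0 0 0;-0.01 0.3 0 0 0;-0.0125 0.375 0 0 0;-0.0144 0.4375 0 0 0;-0.0144 0.4513 0 0 0;-0.0144 0.4513 0 0 0"}}

```text
clock: 18.05
tool_pos: [0.5964, 0.0142, 0.1362]
orientation: [180.0, 0.1, 6.4]
force: [0.0, -0.1, -0.9]
opening: 0.0323
gripper_force: 30.0
```

Run:
```python
from h import *
rel(.597,.0149,.047,6.5)
f,P=snap('side');save('s8',f[120:300,150:350].repeat(3,0).repeat(3,1))
```

```text
rel [ 0.0008 -0.0006  0.0892] turn -0.1 dist 0.089 clock 18.05
```

View pics/s8.png

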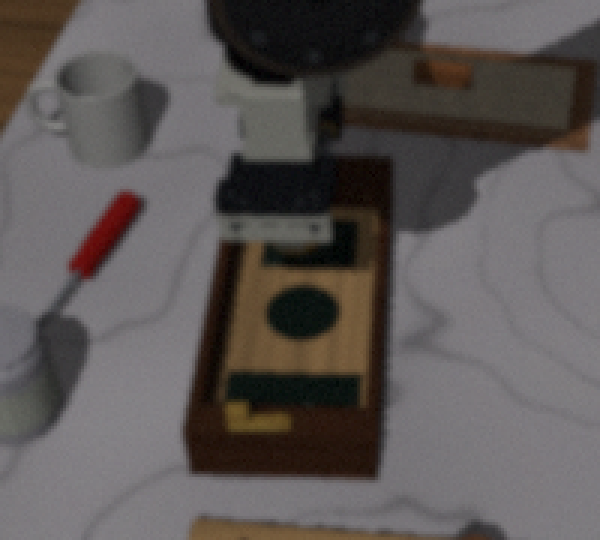

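The knob is held at (297,245) above the case, so I'll lower it.

In the tool's units: 0.088 m is 0.11, 0.085 m is 0.1063.

Emit:
{"api": "jog_arm", "payload": {"steps": "0.0013 -0.0013 0.0375 0 0;0.0013 -0.0013 0.0875 0 0;0.0013 -0.0013 0.1063 0 0;0.0013 -0.0013 0.11 0 0;0.0013 -0.0013 0.11 0 0"}}

```text
clock: 18.73
tool_pos: [0.5987, 0.0167, 0.0504]
orientation: [-180.0, -0.1, 6.6]
force: [0.6, 0.0, 0.5]
opening: 0.0328
gripper_force: 30.0
```

In the tool's units: 0.004 m is 0.005, 0.002 m is 0.0025.

Emit:
{"api": "jog_arm", "payload": {"steps": "-0.0013 0.0013 0.0025 0 0;-0.0013 0.0013 0.005 0 0;-0.0013 0.0013 0.005 0 0"}}

```text
clock: 19.1
tool_pos: [0.5977, 0.0151, 0.0467]
orientation: [-180.0, -0.1, 6.5]
force: [-1.5, 0.9, 4.0]
opening: 0.0327
gripper_force: 30.0
```

Emit:
{"api": "jog_arm", "payload": {"steps": "0 0 0.0019 0 0;0 0 0.0019 0 0"}}

```text
clock: 19.35
tool_pos: [0.5978, 0.0152, 0.0465]
orientation: [-180.0, -0.1, 6.5]
force: [-6.8, 2.1, 18.1]
opening: 0.0327
gripper_force: 30.0
```

In the tool's units: -0.11 m is -0.1375, -0.05 m is -0.0625.

Emit:
{"api": "jog_arm", "payload": {"steps": "0 0 -0.0015 0 0;0 0 -0.0015 0 0.05;0 0 -0.0015 0 0.05;0 0 -0.0015 0 0.05;0 0 -0.0625 0 0.06;0 0 -0.1375 0 0.06;0 0 -0.1375 0 0.06"}}

```text
clock: 20.23
tool_pos: [0.6001, 0.0156, 0.1593]
orientation: [-179.9, -0.5, 6.5]
force: [0.0, 0.5, -1.0]
opening: 0.0598
gripper_force: 0.0
```

Run:
```python
from h import *
f,P=snap('wrist');np.savez('w9',f=f,P=P)
Q=P.reshape(-1,3);Q=Q[(Q[:,2]>.036)&(Q[:,2]<.05)&(np.hypot(Q[:,0]-.597,Q[:,1]-.015)<.03)]
print(len(Q),cv2.minAreaRect((Q[:,:2]*1000).astype(np.float32)),Q[:,2].max())
rel(.5608,.2742,.13,-15.3)
```

```text
1109 ((598.729736328125, 16.018051147460938), (33.16413497924805, 32.941226959228516), 13.108000755310059) 0.046734535773697
rel [-0.0081 -0.2614  0.0268] turn 21.8 dist 0.263 clock 20.27
```

Knob at (.5987,.016), about 2 mm off the pad centre, with its top at 46 mm, so it is upright. Now the bolt.

In the tool's units: -0.261 m is -0.3263, -0.24 m is -0.3, 21.8 degrees is 0.1211.

Emit:
{"api": "jog_arm", "payload": {"steps": "0 -0.075 0 0.0278 0.05;-0.0025 -0.15 0 0.0556 0.05;-0.005 -0.225 0 0.0889 0.05;-0.0075 -0.3 0 0.1211 0.05;-0.01 -0.3263 0.025 0.1211 0.05;-0.01 -0.3263 0.0338 0.1211 0.05;-0.01 -0.3263 0.0338 0.1211 0.05"}}

```text
clock: 21.15
tool_pos: [0.5589, 0.2725, 0.1256]
orientation: [179.9, 0.1, -15.3]
force: [-0.1, -0.5, 0.8]
opening: 0.05
gripper_force: 0.0
```

Run:
```python
from h import *
rel(.5608,.2742,.043,-15.3)
f,P=snap('wrist');save('w10',f)
```

```text
rel [ 0.0015 -0.0024  0.0825] turn -0.0 dist 0.083 clock 21.15
```

View pics/w10.png

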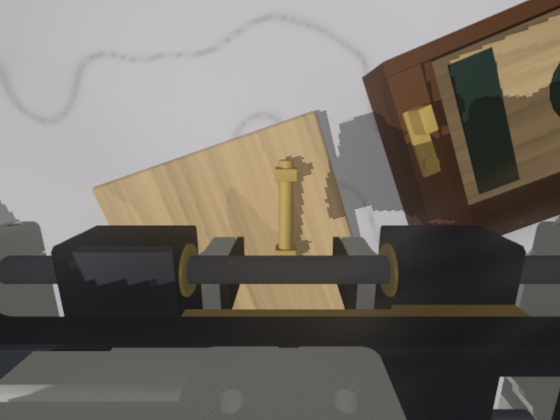

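Bolt is aligned at column 286 and centred between the fingers (222 and 353).

The manual's scale: shifts go in shares of 0.8 m and turns go in shares of 180 degrees. Converting my numbers, 0.082 m is 0.1025, 0.08 m is 0.1.

Emit:
{"api": "jog_arm", "payload": {"steps": "0.0013 -0.0025 0.0625 0 0.05;0.0013 -0.0025 0.1 0 0.05;0.0013 -0.0025 0.1025 0 0.05;0.0013 -0.0025 0.1025 0 0.0;0.0013 -0.0025 0.1025 0 0.0;0.0013 -0.0025 0.1025 0 0.0;0.0013 -0.0025 0.1025 0 0.0;0.0013 -0.0025 0.1025 0 0.0"}}

```text
clock: 22.2
tool_pos: [0.5612, 0.2751, 0.0456]
orientation: [-180.0, -0.0, -15.3]
force: [-0.8, -1.2, 4.7]
opening: 0.0101
gripper_force: 30.1
```

Emit:
{"api": "jog_arm", "payload": {"steps": "0 0 -0.0375 0 0;0 0 -0.1 0 0;0 0 -0.125 0 0;0 0 -0.125 0 0"}}

```text
clock: 22.7
tool_pos: [0.5618, 0.2758, 0.1468]
orientation: [-179.8, -0.1, -15.3]
force: [0.3, 0.5, -2.4]
opening: 0.01
gripper_force: 29.9
```

```bash
python3 -c "
from h import *
rel(.587,.0988,.14,6.5)"
```

```text
rel [0.071  0.1641 0.0065] turn -21.8 dist 0.179 clock 22.7
```

In the tool's units: 0.164 m is 0.205, 0.02 m is 0.025, -21.8 degrees is -0.1211.

Emit:
{"api": "jog_arm", "payload": {"steps": "0.025 0.0563 0 -0.0333 0;0.05 0.1125 0 -0.0667 0;0.075 0.1688 0 -0.1 0;0.0875 0.2 0 -0.1211 0;0.0888 0.205 0 -0.1211 0;0.0888 0.205 0 -0.1211 0"}}

```text
clock: 23.45
tool_pos: [0.5859, 0.0981, 0.1441]
orientation: [180.0, 0.1, 6.4]
force: [-0.2, 0.9, -1.2]
opening: 0.0103
gripper_force: 29.9
```

Run:
```python
from h import *
rel(.587,.0988,.045,6.5)
f,P=snap('wrist');save('w11',f)
```

```text
rel [ 0.0013 -0.0006  0.0991] turn -0.1 dist 0.099 clock 23.45
```

View pics/w11.png

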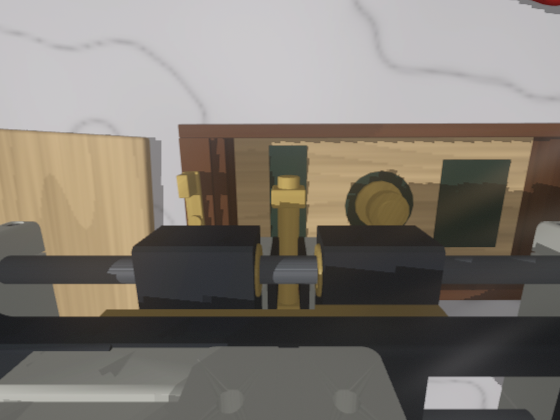

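The bolt (288,210) is held straight over the strip pad (288,160), and the knob stands on the round pad (382,205). Lowering.

In the tool's units: 0.096 m is 0.12, 0.095 m is 0.1188.

Emit:
{"api": "jog_arm", "payload": {"steps": "0.0013 0 0.05 0 0;0.0013 0 0.1 0 0;0.0013 0 0.1163 0 0;0.0013 0 0.1188 0 0;0.0013 0 0.12 0 0"}}

```text
clock: 24.12
tool_pos: [0.5883, 0.099, 0.0503]
orientation: [-180.0, -0.1, 6.5]
force: [-0.1, 0.3, -1.3]
opening: 0.0101
gripper_force: 29.9
```

Emit:
{"api": "jog_arm", "payload": {"steps": "0 0 0.0025 0 0;0 0 0.0038 0 0;0 0 0.0038 0 0"}}

```text
clock: 24.5
tool_pos: [0.5874, 0.0983, 0.0464]
orientation: [-180.0, -0.0, 6.5]
force: [-0.2, 0.3, -1.2]
opening: 0.0102
gripper_force: 29.9
```

In the tool's units: 0.003 m is 0.0038, 0.0015 m is 0.0019.

Emit:
{"api": "jog_arm", "payload": {"steps": "0 0 0.0019 0 0;0 0 0.0038 0 0;0 0 0.0038 0 0"}}

```text
clock: 24.88
tool_pos: [0.5872, 0.0982, 0.0429]
orientation: [180.0, 0.0, 6.5]
force: [-0.1, -0.2, -1.5]
opening: 0.0101
gripper_force: 29.9
```

Emit:
{"api": "jog_arm", "payload": {"steps": "0 0 0.0013 0 0;0 0 0.0013 0 0"}}

```text
clock: 25.12
tool_pos: [0.5873, 0.0983, 0.0427]
orientation: [180.0, -0.0, 6.5]
force: [-2.6, -1.3, 5.6]
opening: 0.0102
gripper_force: 30.1
```

Contact. I'll release, rise, and go look at the hinge from a pose shifted toward −x.

In the tool's units: -0.17 m is -0.2125, -0.16 m is -0.2.

Emit:
{"api": "jog_arm", "payload": {"steps": "0 0 0 0 0.025;0 0 0 0 0.03;0 0 0 0 0.03;0 0 -0.0625 0 0.03;0 0 -0.1375 0 0.05;0 0 -0.2 0 0.06;0 0 -0.2125 0 0.06"}}

```text
clock: 26.0
tool_pos: [0.589, 0.0989, 0.2164]
orientation: [-179.9, -0.4, 6.5]
force: [0.3, 0.9, -0.5]
opening: 0.0545
gripper_force: 0.0
```

Run:
```python
from h import *
f,P=snap('wrist');np.savez('w12',f=f,P=P)
Q=P.reshape(-1,3);Q=Q[(Q[:,2]>.013)&(Q[:,2]<.03)&(abs(Q[:,0]-.587)<.06)&(abs(Q[:,1]-.099)<.022)]
print(len(Q),cv2.minAreaRect((Q[:,:2]*1000).astype(np.float32)),Q[:,2].max())
rel(.44,.33,.27,-14.7)
```

```text
968 ((578.4242553710938, 97.06051635742188), (107.26873779296875, 21.153900146484375), 9.81570053100586) 0.027686701803756736
rel [-0.1211 -0.2467 -0.0546] turn 21.2 dist 0.28 clock 26.05
```

In the tool's units: -0.247 m is -0.3088, -0.2 m is -0.25, 21 degrees is 0.1167.

Emit:
{"api": "jog_arm", "payload": {"steps": "-0.025 -0.0625 -0.025 0.0278 0.065;-0.0563 -0.125 -0.05 0.0556 0.065;-0.0875 -0.1875 -0.0688 0.0889 0.065;-0.125 -0.25 -0.0688 0.1167 0.065;-0.1513 -0.3088 -0.0688 0.1167 0.065;-0.1513 -0.3088 -0.0688 0.1167 0.065;-0.1513 -0.3088 -0.0688 0.1167 0.065"}}

```text
clock: 26.92
tool_pos: [0.4387, 0.3298, 0.2658]
orientation: [179.9, 0.0, -14.4]
force: [0.8, -0.1, 1.0]
opening: 0.0651
gripper_force: 0.0
```

Run:
```python
from h import *
f,P=snap('wrist');save('w13',f);np.savez('w13',f=f,P=P)
```

```text
(no output)
```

View pics/w13.png

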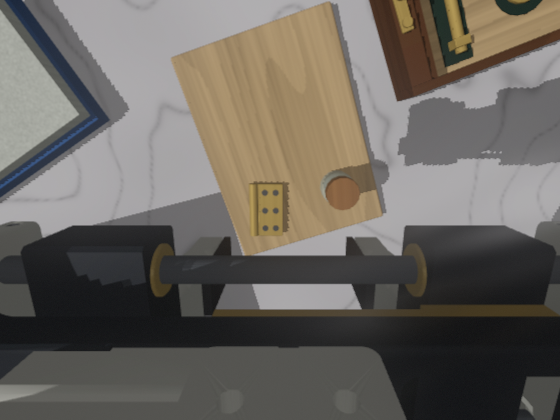

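The hinge is fully visible at (268,209), aligned with the tool, with its barrel on the left edge at (253,209). The jar is at (342,190).

Run:
```python
from h import *
d=np.load('w13.npz');P=d['P']
Q=P[172:246,240:298].reshape(-1,3);Q=Q[(Q[:,2]>.0175)&(Q[:,2]<.03)]
r=cv2.minAreaRect((Q[:,:2]*1000).astype(np.float32));print(len(Q),r)
J=P[165:222,315:370].reshape(-1,3);J=J[(J[:,2]>.06)&(J[:,2]<.08)];print('jar',cv2.minAreaRect((J[:,:2]*1000).astype(np.float32)))
yaw=r[2]-90 if r[1][0]<r[1][1] else r[2]
rel(r[0][0]/1000,r[0][1]/1000,.12,yaw);print(yaw)
```

```text
1715 ((415.2175598144531, 366.9210510253906), (43.13925552368164, 70.80160522460938), 75.23462677001953)
jar ((423.5843200683594, 270.2491455078125), (37.01072311401367, 37.40702438354492), 78.38565826416016)
rel [-0.0324 -0.0306  0.146 ] turn 0.3 dist 0.153 clock 26.98
-14.765373229980469
```

In the tool's units: 0.146 m is 0.1825, 0.04 m is 0.05, 0.3 degrees is 0.0017.

Emit:
{"api": "jog_arm", "payload": {"steps": "-0.04 -0.0388 0.05 0.0017 0.065;-0.04 -0.0388 0.1125 0.0017 0.065;-0.04 -0.0388 0.175 0.0017 0.065;-0.04 -0.0388 0.1825 0.0017 0.065;-0.04 -0.0388 0.1825 0.0017 0.065"}}

```text
clock: 27.6
tool_pos: [0.4169, 0.3679, 0.1219]
orientation: [180.0, -0.0, -14.8]
force: [-0.6, 1.0, 0.7]
opening: 0.065
gripper_force: 0.0
```

```bash
python3 -c "
from h import *
rel(.4152,.367,.040,-14.8)"
```

```text
rel [-0.0015  0.0013  0.0819] turn -0.0 dist 0.082 clock 27.6
```

Emit:
{"api": "jog_arm", "payload": {"steps": "-0.0013 0.0013 0.05 0 0.065;-0.0013 0.0013 0.0938 0 0.065;-0.0013 0.0013 0.1013 0 0.065;-0.0013 0.0013 0.1013 0 0.065"}}

```text
clock: 28.1
tool_pos: [0.4156, 0.3682, 0.0418]
orientation: [-179.9, -0.1, -14.8]
force: [-0.5, 0.1, 0.1]
opening: 0.0649
gripper_force: 0.0
```

Emit:
{"api": "jog_arm", "payload": {"steps": "0 0 0 0 0;0 0 0 0 0;0 0 0 0 0;0 0 0 0 0"}}

```text
clock: 28.6
tool_pos: [0.4148, 0.3675, 0.0409]
orientation: [-180.0, -0.0, -14.8]
force: [-2.3, -1.2, 6.9]
opening: 0.043
gripper_force: 30.0
```

Emit:
{"api": "jog_arm", "payload": {"steps": "0 0 -0.0375 0 0;0 0 -0.1 0 0;0 0 -0.125 0 0;0 0 -0.125 0 0"}}

```text
clock: 29.1
tool_pos: [0.4151, 0.3682, 0.1418]
orientation: [-179.8, -0.1, -14.8]
force: [-0.8, 0.2, -1.3]
opening: 0.0436
gripper_force: 30.0
```

```bash
python3 -c "
from h import *
rel(.6066,-.069,.14,6.5)"
```

```text
rel [0.2968 0.3738 0.0008] turn -21.3 dist 0.477 clock 29.1
```

In the tool's units: 0.37 m is 0.4625, 0.11 m is 0.1375, -21.3 degrees is -0.1183.

Emit:
{"api": "jog_arm", "payload": {"steps": "0.0375 0.05 0 0 0;0.0875 0.1125 0 -0.0167 0;0.1375 0.175 0 -0.0444 0;0.1875 0.2375 0 -0.0667 0;0.2375 0.3 0 -0.0889 0;0.2875 0.3625 0 -0.1111 0;0.3313 0.4188 0 -0.1183 0;0.3625 0.4625 0 -0.1183 0"}}

```text
clock: 30.1
tool_pos: [0.6004, -0.0671, 0.1382]
orientation: [180.0, 0.1, 6.4]
force: [0.7, 1.4, -1.1]
opening: 0.0433
gripper_force: 30.0
```

Emit:
{"api": "jog_arm", "payload": {"steps": "0 0 0 0 0;0 0 0 0 0"}}

```text
clock: 30.35
tool_pos: [0.5996, -0.0646, 0.1386]
orientation: [-180.0, 0.1, 6.4]
force: [-0.6, -0.5, -1.0]
opening: 0.0432
gripper_force: 30.0
```

Run:
```python
from h import *
rel(.606,-.066,.045,6.5)
f,P=snap('wrist');save('w14',f);np.savez('w14',f=f,P=P)
```

```text
rel [0.0064 0.0021 0.0935] turn -0.1 dist 0.094 clock 30.35
```

View pics/w14.png

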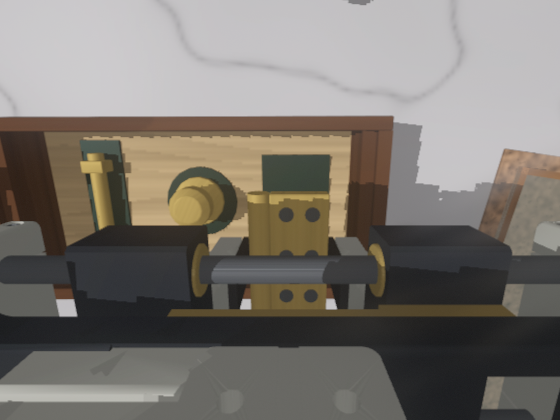

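The hinge (290,230) is held level over the plate pad (296,172), with the right finger clear of the end wall (about 352).

In the tool's units: 0.094 m is 0.1175, 0.09 m is 0.1125.

Emit:
{"api": "jog_arm", "payload": {"steps": "0.0075 0.0025 0 0 0;0.0075 0.0025 0.0375 0 0;0.0075 0.0025 0.0875 0 0;0.0075 0.0025 0.1125 0 0;0.0075 0.0025 0.1175 0 0;0.0075 0.0025 0.1175 0 0"}}

```text
clock: 31.15
tool_pos: [0.6073, -0.0652, 0.0466]
orientation: [180.0, -0.0, 6.6]
force: [-0.9, 0.2, -0.3]
opening: 0.0433
gripper_force: 30.0
```

In the tool's units: 0.007 m is 0.0088, 0.006 m is 0.0075.

Emit:
{"api": "jog_arm", "payload": {"steps": "0 0 0.0038 0 0;0 0 0.0075 0 0;0 0 0.0088 0 0;0 0 0.0088 0 0"}}

```text
clock: 31.65
tool_pos: [0.6067, -0.0659, 0.0391]
orientation: [180.0, -0.0, 6.5]
force: [1.2, -0.0, -0.9]
opening: 0.0432
gripper_force: 30.0
```

Emit:
{"api": "jog_arm", "payload": {"steps": "0 0 0.0013 0 0;0 0 0.0025 0 0;0 0 0.0025 0 0"}}

```text
clock: 32.02
tool_pos: [0.6069, -0.0658, 0.0379]
orientation: [180.0, -0.0, 6.5]
force: [-2.8, 1.1, 6.2]
opening: 0.0434
gripper_force: 30.0
```

In the tool's units: -0.26 m is -0.325, -0.08 m is -0.1.

Emit:
{"api": "jog_arm", "payload": {"steps": "0 0 0 0 0.049;0 0 0 0 0.049;0 0 -0.0375 0 0.049;0 0 -0.1 0 0.049;0 0 -0.175 0 0.06;-0.025 -0.0375 -0.25 0 0.06;-0.05 -0.0875 -0.3125 0 0.06;-0.05 -0.125 -0.325 0 0.06"}}

```text
clock: 33.02
tool_pos: [0.5556, 0.0297, 0.3008]
orientation: [-179.9, -0.3, 6.5]
force: [0.6, 0.5, -0.2]
opening: 0.0604
gripper_force: 0.0
```

Emit:
{"api": "jog_arm", "payload": {"steps": "0 0 0 0 0.06;0 0 0 0 0.06"}}

```text
clock: 33.28
tool_pos: [0.5554, 0.029, 0.2966]
orientation: [-180.0, 0.0, 6.5]
force: [-1.1, 0.2, -0.5]
opening: 0.0599
gripper_force: 0.0
```

Run:
```python
from h import *
f,P=snap('wrist');save('w15',f);np.savez('w15',f=f,P=P)
def rect(Q):
    r=cv2.minAreaRect((Q[:,:2]*1000).astype(np.float32));return np.round(np.r_[r[0],r[1],r[2]],1)
V=P.reshape(-1,3)[(np.abs(P[...,2]-.2)<.25).ravel()]
def near(x,y,rx,ry,zl,zh):
    c,s=np.cos(np.radians(6.5)),np.sin(np.radians(6.5));d=V[:,:2]-[x,y]
    m=(abs(c*d[:,0]+s*d[:,1])<rx)&(abs(-s*d[:,0]+c*d[:,1])<ry)&(V[:,2]>zl)&(V[:,2]<zh);return V[m]
for n,a in(('bolt',(.587,.099,.06,.03,.0155,.035)),('knob',(.597,.015,.04,.04,.036,.06)),('hinge',(.6066,-.069,.055,.035,.0145,.03)),('case',(.5965,.02,.09,.18,.048,.06))):
    Q=near(*a);print(n,len(Q),rect(Q),np.percentile(Q[:,2],[50,98]))
```

```text
bolt 664 [586.7  98.1  89.4  17.5   6.1] [0.02229659 0.02596653]
knob 534 [598.8  15.5  32.9  32.6  51.7] [0.04368626 0.04608313]
hinge 1686 [607.9 -65.1  68.7  44.2   6.4] [0.01908382 0.02157889]
case 7839 [596.9  20.2 143.6 318.8   6.5] [0.05358921 0.05814567]
```

View pics/w15.png

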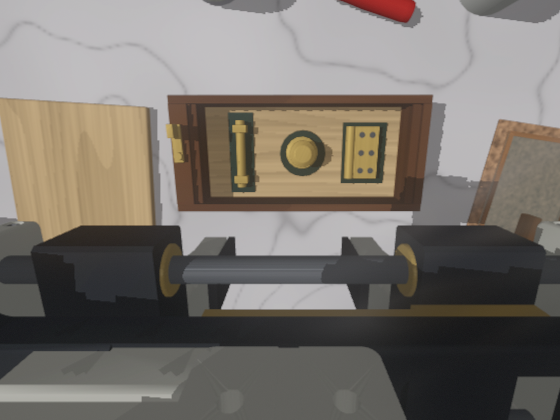

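The bolt (241,152), knob (302,152) and hinge (361,153) each sit on their own pad within about 4 mm. Nothing is touching the gripper, so I'm handing in.

```bash
python3 -c "
from plant import job
print(job.close_job())"
```

```text
the job is handed in; nothing more can be done
None
```

I handed the job in at about 33 s of the 144 s. The tab is clear, the pane lies centred on the mat, and the knob, bolt and hinge sit within about 4 mm of their pad centres by my own camera measurements. The spice jar was not touched, and the hand-in call returned no verdict.

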